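Refit the drive roller in a printer's drive unit

TASK

Take the black drive roller out of the blue stand, put the round nose of its shaft into the pulley of the drive unit, turn it until its key slips into the keyway, and push on until the roller's white collar sits flat on the pulley. The spring underneath would lift it again, so finish while still gripping the roller upright and pressing it fully home. Leave the other things on the bench where they are.

Things in the scene. Friction and masses are not known exactly. Their poses are not given: they have to be found in the camera images.
- drive_roller: Loose roller to fit, 110-220 g, upright in one hole of the stand. Origin on its axis at the nose end (bottom), z up the axis. From the bottom: round nose 15 mm diameter, 12 mm long, first 4 mm tapered to 10 mm; steel shaft 16 mm diameter to 42 mm; white collar 34 mm diameter to 45 mm; black rubber 26 mm diameter to 105 mm: grip here, any yaw; white cap 18 mm diameter to 108 mm.
- roller_key (a point): Lower outer edge of the drive roller's brass key, 12 mm above the nose end, 12 mm from the axis. The key is 5 mm wide, stands out along the roller's -x and runs from 12 to 36 mm above the nose end. In the stand it is hidden, but the orange line on the cap, the one down the side of the rubber and the mark on the collar are all on the key's side (-x).
- roller_collar (a point): Point of the drive roller on its axis at the underside of the white collar, 42 mm above the nose end.
- stand: Fixed blue block 80 x 180 x 50 mm, origin at the centre of its underside, long side along its y. Two through holes of 27 mm diameter at y = -45 and +45 mm; a roller hangs in each, its collar resting on the block's top, 50 mm above the bench, nose end 8 mm above the bench; it lifts straight out and is clear when the nose end is above 50 mm.
- idler_roller: Bystander: a loose roller of the same size but all grey and without key or orange marks, in the other hole of the stand. Not to be moved.
- drive_unit: Fixed printer drive unit: steel tray 150 x 120 mm with 20 mm high sides, origin at the centre of its underside. A grey metal pulley with black teeth, 61 mm diameter, stands upright on the origin; its top face, 66 mm above the bench, is the unit's highest part. The pulley is locked and does not turn. An orange pointer and a white scale, up to 55 mm high, stand at the unit's -x side.
- pulley_mouth (a point): Centre of the bore at the pulley's top face. Bore 20 mm diameter, upright, with one keyway 8 mm wide, 14 mm deep from the axis, all the way down. It points along the unit's -x give or take 0.6 rad (not reported: an orange line on the face shows it; or feel). With the nose 12 mm in, the key rests on the face; within 0.12 rad of the keyway it drops in. Home is 30 mm lower, collar on the face.
- gauge (a joint): Sprung seating gauge: a steel foot inside the bore, carrying the orange pointer. 0 with the foot up (32 mm below the pulley's top face), growing as the shaft's nose pushes the foot down; 0.010 m when the collar lies on the pulley. The spring takes 3 N to start and 11 N at 0.010 m, more than the roller's weight.
- mouse: Bystander: loose grey computer mouse 100 x 58 x 33 mm.
- fan: Bystander: loose flat black cooling fan 80 x 70 x 13 mm.
- multimeter: Bystander: loose teal multimeter 180 x 85 x 48 mm, lying.
- screwdriver: Bystander: loose screwdriver with red handle.
- flux_jar: Bystander: loose amber jar 50 mm diameter, 50 mm high.
- spray_bottle: Bystander: loose white bottle with blue label, 48 mm diameter, 130 mm high.
- wrench: Bystander: loose steel wrench, lying.
Things that resemble listed ones, but are neither listed nor needed, are in the scene too. Leave any brown or turquoise look-alike of the drive_roller alone. Leave any brown or pink look-alike of the drive_unit alone.

How it is judged:
By the outcome, as a careful person would: the job done as asked, in the order asked, and still so for the second after the job is handed in, while the arm keeps its last pose, push and grip.
It also fails if it takes over 42 s, if anything falls off the work surface, if the arm or the gripper's body presses on something with over 40 N, if the wrist force passes 120 N, or if a joint passes its speed limit or range.

ROBOT

A 7-joint arm with a two-finger parallel gripper is mounted at the origin on the work surface. World frame = base frame: x ahead of the robot, y to its left, z up, the work surface at z = 0. Lengths are in m, angles in rad, forces in N, time in s.
With the tool pointing down it reaches from about 0.425 to 0.875 m from the base axis. Payload 4.7 kg.
Tool frame: the origin (TCP) lies midway between the tips of the shut fingers; the grasp point (between the pads) lies 19 mm behind it; x points along the fingers, z is the direction in which the jaws open and shut, and the axes are right-handed (so a half turn about x gives the same grasp; the last joint's range is limited). The gripper opens to 87 mm and grips with 3 to 60 N. Pads are 19 mm wide; open, the fingers measure 117 mm over their backs; the gripper's body (75 mm by 190 mm) begins 51 mm behind the grasp point.
Start: joints at [1.255, 0.321, -0.07, 1.45, 0.023, 1.371, -0.057], TCP at [0.21, -0.615, 0.2] pointing down, gripper open.
Joint ranges: [-2.86, 2.86], [-0.3, 2.09], [-1.38, 1.24], [0.06, 2.45], [-1.56, 4.7], [0.09, 2.05], [-2.69, 2.69]. Speed limits (rad/s): [2.57, 2.57, 3.14, 3.14, 3.14, 3.14, 3.14].

INTERFACE

Orientations are given as a rotation vector (axis times angle).
In Python, from bench import ctrl, vision, close_job gives the robot as it stands. The module is installed in compiled form; this text tells all that it offers.
- The arm moves only by the tool servo_tool, never from a script. Its argument "commands" is a list that holds one entry, the list of rows, each a list of 7 numbers: the turn, a rotation vector about the tool's x, y, z in degrees, then the shift along the tool's x, y, z in mm, then the finger opening in mm, from 0 to 87. In form: [[[wx, wy, wz, x, y, z, grip], ...]]. A call has 1 to 5 rows; each row is the pose to reach, as a shift and turn from the pose commanded when the call began, along the tool's axes at that moment; what a row does not reach only later rows make up. A row lasts 1/8 s, in which the tool goes at most 62.5 mm and 10.7 degrees, less where a joint would pass 70% of its speed; a pose out of reach is approached as far as the arm can. A call with a gripper value outside its range is refused whole. The fingers move at their own pace and stop on an object; "newtons" is the grip in N (left out, the last holds). Time passes only in rows, so rows that repeat a pose let the fingers close. It gives the time, the measured TCP pose, the force and the opening at its end, in the units of the state.
- ctrl.get_state(): the state, without advancing time (a new reading comes with each control period).
- vision.get_image(name): name is "side" or "top"; returns the picture (420x560x3 uint8, red, green, blue); there is no depth.
- vision.camera_info(name): a dict with "fov_y" (degrees; the focal length in pixels is half the picture's height over the tangent of half this angle, whatever the lens; pixels are square), "cx", "cy" (the principal point, pixels), "dist" ([k1, k2, p1, p2, k3] as OpenCV has them; the pictures are not rectified), "pose" (4x4, takes a point from camera to world coordinates). Camera axes: x right, y down, z forward; pixel columns grow to the right and rows downward; lengths in m; the calibration is good to about 2 mm. A picture is of the moment at which its call begins. camera_info takes no time and is no camera call.
- close_job(): hands the job in, once; it reports no verdict.
The state is a dict: "time": time; "joint_positions": joint angles; "qd": joint speeds; "joint_torque": joint torques, N m; "position": TCP position; "tool_rot": TCP orientation; "ft_force": force on the tool from outside, world axes, zero at the start; "torque": the same for the moment, N m; "grip_width": opening from 0.0 (shut) to 1.0 (fully open).
Only numpy, scipy, OpenCV 4.12 (cv2) and the standard library are available. Lean on these libraries where they do the work, as an engineer would, in place of code of your own. Each camera call takes 0.05 s, during which the arm holds its last target. There are 200 camera calls.

## Working session

There is one attempt and no reset: what is moved stays moved. The work goes in short steps, Python scripts to look and compute and a tool call to move; the robot and the scene stay as the last step left them, time stands still between calls to the robot, and variables do not carry over. Pictures are saved under pics/ and viewed, about 8 in all and at most 12, crops included, and the job is handed in when it is done.

Besides the shell and the picture viewer there is one more tool, called in YAML: its name, and indented under it one key for each argument. servo_tool: Moves the arm, as the interface text tells. Its arguments: {"type":"object","properties":{"commands":{"type":"array"},"newtons":{"type":"number"}},"required":["commands"]}

```bash
mkdir -p pics; cat > h.py <<'E'
import numpy as np, cv2
from bench import ctrl, vision, close_job
def cam(n):
    c=vision.camera_info(n); f=210/np.tan(np.radians(c["fov_y"])/2)
    return np.array([[f,0,c["cx"]],[0,f,c["cy"]],[0,0,1]]),np.array(c["dist"],float),np.array(c["pose"])
def grab(n,fn=None):
    im=vision.get_image(n)[:,:,::-1].copy()
    if fn: cv2.imwrite("pics/"+fn,im)
    return im
def ray(n,uv):
    K,d,T=cam(n); p=cv2.undistortPoints(np.array(uv,float).reshape(-1,1,2),K,d).reshape(-1,2)
    D=np.c_[p,np.ones(len(p))]@T[:3,:3].T
    return T[:3,3],D
def onz(n,uv,z):
    o,D=ray(n,uv); return o+D*((z-o[2])/D[:,2])[:,None]
def proj(n,P):
    K,d,T=cam(n); R=T[:3,:3].T
    return cv2.projectPoints(np.array(P,float).reshape(-1,1,3),cv2.Rodrigues(R)[0],-R@T[:3,3],K,d)[0].reshape(-1,2)
E
python3 - <<'E'
from h import *
for n in("top","side"):
    im=grab(n,n+"0.png"); K,d,T=cam(n); print(n,K[0,0],d,T.round(3).tolist())
s=ctrl.get_state(); print(s)
E
```

```text
top 454.8352993973564 [-0.12425432  0.          0.          0.          0.        ] [[-0.01, -0.994, 0.11, 0.373], [-1.0, 0.012, 0.014, -0.016], [-0.015, -0.11, -0.994, 1.218], [0.0, 0.0, 0.0, 1.0]]
side 409.91158322889413 [-0.02737621  0.          0.          0.          0.        ] [[0.992, 0.093, -0.08, 0.615], [0.121, -0.626, 0.771, -0.844], [0.022, -0.775, -0.632, 0.772], [0.0, 0.0, 0.0, 1.0]]
{'time': 0.1, 'joint_positions': array([ 1.25511024,  0.32175275, -0.07008204,  1.45155947,  0.02256575,
        1.37078217, -0.05692321]), 'qd': array([-0.00145415, -0.00213202,  0.00014863, -0.00334415, -0.00154179,
        0.00015411, -0.0021196 ]), 'joint_torque': array([-5.07635177e-04, -4.92570305e+01, -4.05815346e-01, -3.13398850e+01,
       -6.39643217e-02,  3.93755652e-02,  5.62947423e-05]), 'position': array([ 0.2102872 , -0.61448165,  0.19906511]), 'tool_rot': array([ 0.96390997,  1.34882376, -0.96233971]), 'ft_force': array([-0.0792835 ,  0.16493153, -0.20018813]), 'torque': array([-0.03364688, -0.0331519 , -0.00674398]), 'grip_width': 1.0013475455403036}
```

View pics/top0.png

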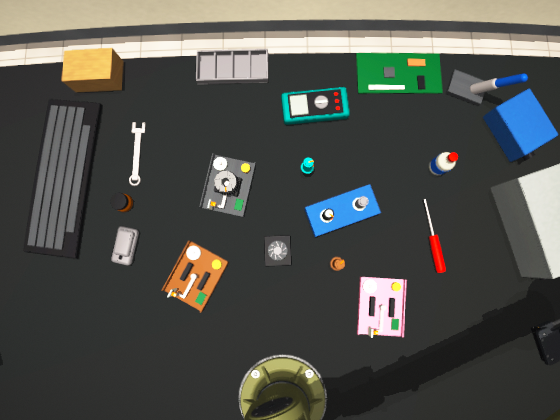

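View pics/side0.png

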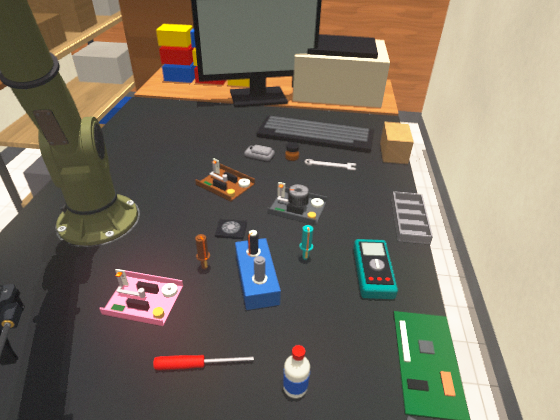

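The top view shows the drive unit's pulley near (226,182). The stand is near (343,210), with the black roller's cap at (327,215) and the grey one at (361,203). In the side view the black roller is near (253,243) and the pulley near (299,195). Next I crop closer and measure.

```bash
python3 - <<'E'
from h import *
t=cv2.imread("pics/top0.png"); s=cv2.imread("pics/side0.png")
def crop(im,u,v,w,h): return cv2.resize(im[v-h//2:v+h//2,u-w//2:u+w//2],(400,300),interpolation=cv2.INTER_CUBIC)
a=np.vstack([np.hstack([crop(t,228,184,64,48),crop(t,332,212,64,48)]),np.hstack([crop(s,298,200,80,60),crop(s,255,250,80,60)])])
cv2.imwrite("pics/crops.png",a)
# stand top: blue mask
hsv=cv2.cvtColor(t,cv2.COLOR_BGR2HSV)
m=cv2.inRange(hsv,(100,120,80),(125,255,255)); m[:180]=0;m[245:]=0;m[:,:295]=0;m[:,390:]=0
c=max(cv2.findContours(m,0,2)[0],key=cv2.contourArea); r=cv2.minAreaRect(c); b=cv2.boxPoints(r)
print(r); print(onz("top",b,.05).round(4)); print("stand c",onz("top",[r[0]],.05))
print("unit",onz("top",[[226,182]],.066), "cap",onz("top",[[327,214],[361,203]],.116))
E
```

```text
((342.2868347167969, 209.79672241210938), (31.952539443969727, 71.13108825683594), 70.20112609863281)
[[ 0.5035 -0.0617  0.05  ]
 [ 0.5646 -0.2372  0.05  ]
 [ 0.4855 -0.2629  0.05  ]
 [ 0.4255 -0.0882  0.05  ]]
stand c [[ 0.49453281 -0.16200391  0.05      ]]
unit [[0.56834272 0.13696998 0.066     ]] cap [[ 0.47784867 -0.11620181  0.116     ]
 [ 0.50382991 -0.20005892  0.116     ]]
```

View pics/crops.png

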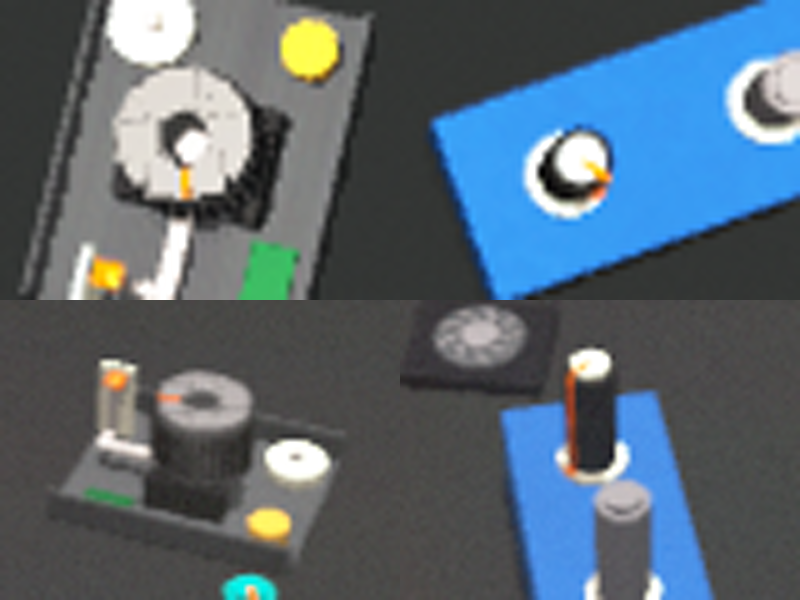

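```bash
cat >> h.py <<'E'
def blob(m,u,v,r):
    w=np.zeros_like(m); cv2.circle(w,(int(u),int(v)),int(r),255,-1); m=cv2.bitwise_and(m,w)
    c=max(cv2.findContours(m,0,1)[0],key=cv2.contourArea); return cv2.convexHull(c),m
def tri(uv1,uv2):
    (o1,D1),(o2,D2)=ray("top",[uv1]),ray("side",[uv2]); a,b=D1[0],D2[0]
    s=np.linalg.lstsq(np.c_[a,-b],o2-o1,rcond=None)[0]; p,q=o1+s[0]*a,o2+s[1]*b
    return (p+q)/2,np.linalg.norm(p-q)
def orange(im): return cv2.inRange(cv2.cvtColor(im,cv2.COLOR_BGR2HSV),(3,130,130),(22,255,255))
def ell(h):
    e=cv2.fitEllipse(h); return np.array(e[0]),e[1],e[2]
E
python3 - <<'E'
from h import *
t=cv2.imread("pics/top0.png"); s=cv2.imread("pics/side0.png")
gt,gs=[cv2.cvtColor(i,cv2.COLOR_BGR2GRAY) for i in(t,s)]
print("cap profile",gt[205:222,322:336].max(1),gs[233:243,245:262].max(1))
res={}
for nm,g,im,u,v,r,th in(("captop",gt,t,328.5,213,6,150),("capside",gs,s,254,236,6,150),("pultop",gt,t,225.5,181.5,14,120),("pulside",gs,s,299,194,13,75)):
    m=((g>th)*255).astype(np.uint8)|orange(im)
    h,mm=blob(m,u,v,r); print(nm,ell(h),"n",cv2.contourArea(h),"o",h.reshape(-1,2).min(0),h.reshape(-1,2).max(0)); res[nm]=ell(h)[0]
print("cap",tri(res["captop"],res["capside"]),onz("top",[res["captop"]],.116),onz("side",[res["capside"]],.116))
print("pul",tri(res["pultop"],res["pulside"]),onz("top",[res["pultop"]],.066),onz("side",[res["pulside"]],.066))
for nm,im,z,u,v,r in(("top",t,.066,226,189,6),("top",t,.116,332,216,6),("side",s,.066,293,194,6),("side",s,.116,252,236,5)):
    m=orange(im);w=np.zeros_like(m); cv2.circle(w,(u,v),r,255,-1); ys,xs=np.nonzero(m&w)
    print(nm,list(zip(xs,ys)),onz(nm,[[xs.mean(),ys.mean()]],z).round(4))
E
```

```text
cap profile [139 138 138 160 227 255 255 255 255 255 255 255 210 251 255 255 255] [255 254 208 109  91  98 128 138 138 138]
captop (array([328.05001831, 212.78511047]), (7.592235565185547, 11.900997161865234), 132.3817138671875) n 56.5 o [323 208] [333 216]
capside (array([251.74880981, 234.1661377 ]), (5.511327743530273, 11.20234203338623), 41.721397399902344) n 39.5 o [248 230] [256 239]
pultop (array([224.26797485, 179.45748901]), (24.036500930786133, 27.63410758972168), 64.49483489990234) n 498.0 o [211 167] [238 191]
pulside (array([299.94702148, 190.29418945]), (14.974020004272461, 24.298315048217773), 95.40322875976562) n 253.0 o [288 183] [312 198]
cap (array([ 0.47855848, -0.12025807,  0.10860413]), np.float64(0.006069599474350789)) [[ 0.48078804 -0.11882461  0.116     ]] [[ 0.47722611 -0.12930294  0.116     ]]
pul (array([0.57458296, 0.14185349, 0.06137793]), np.float64(0.0025489976030868234)) [[0.57504596 0.14148607 0.066     ]] [[0.57363894 0.1348788  0.066     ]]
top [(np.int64(225), np.int64(187)), (np.int64(225), np.int64(190)), (np.int64(226), np.int64(190)), (np.int6
[... 182 characters left out ...]
(np.int64(333), np.int64(216)), (np.int64(331), np.int64(218)), (np.int64(332), np.int64(218)), (np.int64(331), np.int64(219))] [[ 0.4707 -0.1275  0.116 ]]
side [(np.int64(290), np.int64(189)), (np.int64(291), np.int64(189)), (np.int64(292), np.int64(189)), (np.int64(293), np.int64(189))] [[0.5484 0.1376 0.066 ]]
side [(np.int64(251), np.int64(233)), (np.int64(249), np.int64(234)), (np.int64(248), np.int64(235)), (np.int64(249), np.int64(235)), (np.int64(248), np.int64(236)), (np.int64(249), np.int64(236)), (np.int64(248), np.int64(237)), (np.int64(249), np.int64(237)), (np.int64(249), np.int64(238)), (np.int64(249), np.int64(239)), (np.int64(249), np.int64(240))] [[ 0.4719 -0.1379  0.116 ]]
```

```bash
python3 - <<'E'
from h import *
ct,cs,pt,ps=(328.4,212.5),(252.6,232.2),(224.8,181.1),(298.6,190.4)
for a,b,z in((ct,cs,.116),(pt,ps,.066)): print(tri(a,b),onz("top",[a],z),onz("side",[b],z))
from scipy.spatial.transform import Rotation as R
s=ctrl.get_state(); print(R.from_rotvec(s["tool_rot"]).as_matrix().round(3))
# rubber line direction: project axis & candidates
E
```

```text
(array([ 0.47967512, -0.12026715,  0.11492585]), np.float64(0.003916220652105233)) [[ 0.48147507 -0.11969288  0.116     ]] [[ 0.47803678 -0.12208788  0.116     ]]
(array([0.57046809, 0.14048246, 0.06147241]), np.float64(0.0020932973033369333)) [[0.57073617 0.14008712 0.066     ]] [[0.56976097 0.13375198 0.066     ]]
[[-0.001  0.946  0.324]
 [ 0.002  0.324 -0.946]
 [-1.    -0.    -0.002]]
```

servo_tool:
  commands:
    - [[-10, 0, 0, 0, 37, -34, 87], [-20, 0, 0, 0, 77, -71, 87], [-30, 0, 0, 0, 117, -108, 87], [-40, 0, 0, 0, 157, -145, 87], [-50, 0, 0, 0, 197, -182, 87]]
  newtons: 40

```text
time: 0.72
position: [0.3384, -0.3771, 0.1997]
tool_rot: [0.285, 1.552, -0.284]
ft_force: [0.2, 0.2, 0.4]
grip_width: 0.999
```

```bash
cat >> h.py <<'E'
from scipy.spatial.transform import Rotation as R
def delta(p,yaw=None):
    "tool-frame shift (mm) and turn (deg) to bring TCP to p, tool down, jaw axis at yaw deg"
    s=ctrl.get_state(); M=R.from_rotvec(s["tool_rot"]).as_matrix()
    j=np.degrees(np.arctan2(M[1,2],M[0,2])); yaw=j if yaw is None else yaw
    c,n=np.cos(np.radians(yaw)),np.sin(np.radians(yaw)); z=np.array([c,n,0]); x=np.array([0,0,-1.])
    G=np.c_[x,np.cross(z,x),z]
    print("t",round(s["time"],2),"p",s["position"].round(4),"jaw",round(j,1),"F",s["ft_force"].round(1),"M",s["torque"].round(2),"w",round(s["grip_width"]*87,1),"q",s["joint_positions"].round(2))
    print("turn",R.from_matrix(M.T@G).as_rotvec(degrees=True).round(1),"shift",(M.T@(np.array(p)-s["position"])*1000).round(1))
E
python3 -c "
from h import *
delta([.48,-.12,.2],19)"
```

```text
t 0.72 p [ 0.3384 -0.3771  0.1997] jaw -20.8 F [0.2 0.2 0.4] M [-0.03 -0.13 -0.  ] w 86.9 q [ 1.09  0.03 -0.31  1.79  0.01  1.32  0.42]
turn [-39.8  -0.   -0. ] shift [ -0.3 290.7  41.2]
```

servo_tool:
  commands:
    - [[-8, 0, 0, 0, 55, 8, 87], [-16, 0, 0, 0, 115, 16, 87], [-24, 0, 0, 0, 175, 25, 87], [-32, 0, 0, 0, 235, 33, 87], [-40, 0, 0, 0, 291, 41, 87]]

```text
time: 1.35
position: [0.4814, -0.1203, 0.1999]
tool_rot: [-0.263, 1.555, 0.262]
ft_force: [0.5, -0.9, -1.0]
grip_width: 1.001
```

```bash
python3 -c "
from h import *
delta([.48,-.12,.15],19)
grab('top','top1.png');i=grab('side','side1.png')
cv2.imwrite('pics/side1c.png',cv2.resize(i[150:330,140:380],(800,600),interpolation=cv2.INTER_CUBIC))"
```

```text
t 1.35 p [ 0.4814 -0.1203  0.1999] jaw 19.2 F [ 0.5 -0.9 -1. ] M [-0.06 -0.16  0.02] w 87.1 q [ 0.8   0.02 -0.61  1.8   0.01  1.32  0.52]
turn [ 0.2 -0.   0. ] shift [49.9  0.8 -1.2]
```

servo_tool:
  commands:
    - [[0, 0, 0, 40, 1, -1, 87], [0, 0, 0, 85, 1, -1, 87], [0, 0, 0, 115, 1, -1, 87], [0, 0, 0, 134, 1, -1, 87], [0, 0, 0, 134, 1, -1, 60]]

```text
time: 2.08
position: [0.4778, -0.1216, 0.0644]
tool_rot: [-0.257, 1.559, 0.26]
ft_force: [-0.1, 0.2, 0.3]
grip_width: 0.947
```

servo_tool:
  commands:
    - [[0, 0, 0, 0, 0, 0, 20], [0, 0, 0, 0, 0, 0, 15], [0, 0, 0, 0, 0, 0, 15], [0, 0, 0, 0, 0, 0, 15], [0, 0, 0, 0, 0, 0, 15]]
  newtons: 40

```text
time: 2.7
position: [0.4797, -0.1217, 0.0662]
tool_rot: [-0.259, 1.555, 0.259]
ft_force: [0.5, 0.0, 0.7]
grip_width: 0.398
```

```bash
python3 -c "
from h import *
delta([.48,-.12,.15],19)
a=grab('top');b=grab('side')
f=lambda i,u,v:cv2.resize(i[v-45:v+45,u-30:u+30],(400,600),interpolation=cv2.INTER_CUBIC)
cv2.imwrite('pics/g.png',np.hstack([f(a,330,212),f(b,253,230)]))"
```

```text
t 2.7 p [ 0.4797 -0.1217  0.0662] jaw 18.9 F [0.5 0.  0.7] M [-0.02 -0.13 -0.02] w 34.6 q [ 0.77  0.15 -0.62  1.97  0.1   1.05  0.45]
turn [-0.1  0.   0. ] shift [-83.8   1.5   0.8]
```

servo_tool:
  commands:
    - [[0, 0, 0, 0, 0, 0, 15], [0, 0, 0, 0, 0, 0, 15], [0, 0, 0, 0, 0, 0, 15]]

```text
time: 3.18
position: [0.4796, -0.1217, 0.066]
tool_rot: [-0.259, 1.556, 0.259]
ft_force: [-0.7, -0.4, -0.3]
grip_width: 0.289
```

```bash
python3 -c "
from h import *
delta([.48,-.12,.15],19)
a=grab('top');b=grab('side')
f=lambda i,u,v:cv2.resize(i[v-45:v+45,u-30:u+30],(400,600),interpolation=cv2.INTER_CUBIC)
cv2.imwrite('pics/g.png',np.hstack([f(a,330,212),f(b,253,230)]))"
```

```text
t 3.17 p [ 0.4796 -0.1217  0.066 ] jaw 18.9 F [-0.7 -0.4 -0.3] M [ 0.    0.07 -0.02] w 25.2 q [ 0.77  0.15 -0.62  1.97  0.1   1.05  0.45]
turn [-0.1 -0.   0. ] shift [-84.    1.5   0.9]
```

Gripped at about 25 mm, which matches the 26 mm rubber. Next I lift it straight up.

servo_tool:
  commands:
    - [[0, 0, 0, -10, 0, 0, 15], [0, 0, 0, -30, 0, 0, 15], [0, 0, 0, -60, 0, 0, 15], [0, 0, 0, -85, 0, 0, 15], [0, 0, 0, -95, 0, 0, 15]]

```text
time: 3.9
position: [0.4806, -0.1218, 0.1628]
tool_rot: [-0.26, 1.553, 0.258]
ft_force: [-0.1, -0.5, -1.3]
grip_width: 0.291
```

```bash
python3 -c "
from h import *
delta([.57,.139,.161],-20)
i=grab('side')
cv2.imwrite('pics/lift.png',cv2.resize(i[120:300,160:400],(800,600),interpolation=cv2.INTER_CUBIC))"
```

```text
t 3.9 p [ 0.4806 -0.1218  0.1628] jaw 18.9 F [-0.1 -0.5 -1.3] M [ 0.   -0.14 -0.03] w 25.3 q [ 0.8   0.04 -0.62  1.86  0.03  1.25  0.51]
turn [38.9  0.1  0.1] shift [  1.7 217.7 169.1]
```

View pics/lift.png

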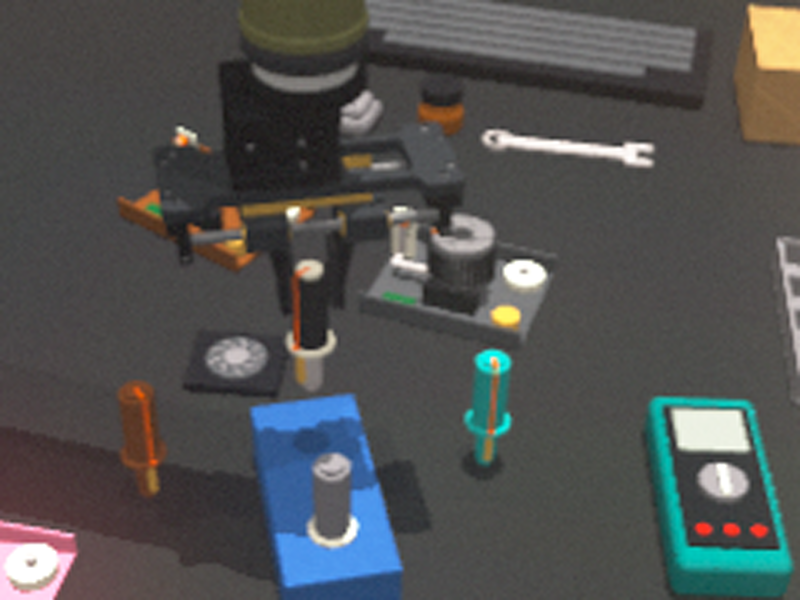

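The roller is held upright, with its orange line and brass key on the left (near 295,330 in the crop) and the nose clear of the stand. Next I carry it over the pulley while turning it +39°.

servo_tool:
  commands:
    - [[6, 0, 0, 0, 33, 25, 15], [14, 0, 0, 0, 80, 62, 15], [23, 0, 0, 0, 128, 100, 15], [31, 0, 0, 0, 175, 137, 15], [39, 0, 0, 0, 218, 169, 15]]

```text
time: 4.58
position: [0.5687, 0.139, 0.1599]
tool_rot: [0.277, 1.554, -0.279]
ft_force: [0.4, -0.6, -1.7]
grip_width: 0.293
```

servo_tool:
  commands:
    - [[0, 0, 0, 0, 0, 0, 15], [0, 0, 0, 0, 0, 0, 15]]

```text
time: 4.82
position: [0.5679, 0.1379, 0.1597]
tool_rot: [0.271, 1.556, -0.273]
ft_force: [-0.3, -1.3, -2.0]
grip_width: 0.288
```

```bash
python3 -c "
from h import *
delta([.57,.139,.161],-20)
b=grab('side','s2.png');a=grab('top','t2.png')
f=lambda i,u,v:cv2.resize(i[v-45:v+45,u-30:u+30],(400,600),interpolation=cv2.INTER_CUBIC)
cv2.imwrite('pics/over.png',np.hstack([f(b,300,170),f(a,220,178)]))"
```

```text
t 4.83 p [0.5679 0.1379 0.1597] jaw -19.8 F [-0.3 -1.3 -2. ] M [-0.15 -0.11  0.01] w 25.1 q [ 0.36  0.29 -0.77  1.65  0.21  1.29 -0.79]
turn [ 0.2 -0.1  0.1] shift [-1.3  1.8  1.6]
```

View pics/over.png

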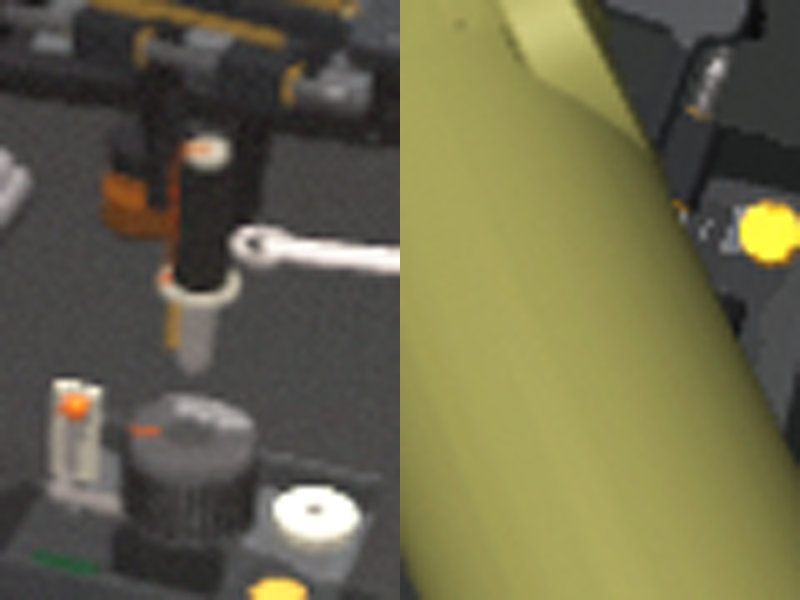

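```bash
python3 -c "
from h import *
p=ctrl.get_state()['position']; n=p-[0,0,.058]
P=[n,n+[0,0,.108],n+[0,0,.045],[.570,.139,.066],[.57,.139,.066]+.0305*np.array([1,0,0]),np.array([.57,.139,.066])-[.0305,0,0],[.57,.1695,.066],[.57,.1085,.066]]
q=proj('side',P); print(((q-[270,125]+.5)*6.667-.5).round(1))
print(onz('side',np.array([[190,432]])/6.667+[269.6,124.6],.066), onz('side',np.array([[207,150]])/6.667+[269.6,124.6],n[2]+.108), onz('side',np.array([[195,366]])/6.667+[269.6,124.6],n[2]))
"
```

```text
[[195.2 367.7]
 [209.  148.9]
 [200.8 279.6]
 [195.  432. ]
 [263.9 438.1]
 [126.4 425.9]
 [200.7 392.8]
 [189.2 472.8]]
[[0.56787519 0.13854577 0.066     ]] [[0.56773126 0.13491811 0.21020771]] [[0.56829915 0.13721085 0.10220771]]
```

servo_tool:
  commands:
    - [[0, 0, 0, 10, 1.6, 1.1, 15], [0, 0, 0, 25, 1.6, 1.1, 15], [0, 0, 0, 34, 1.6, 1.1, 15], [0, 0, 0, 37, 1.6, 1.1, 15], [0, 0, 0, 40, 1.6, 1.1, 15]]

```text
time: 5.55
position: [0.5704, 0.1395, 0.121]
tool_rot: [0.273, 1.553, -0.273]
ft_force: [-0.9, 0.9, -1.5]
grip_width: 0.288
```

servo_tool:
  commands:
    - [[0, 0, 0, 1.5, 0, 0, 15], [0, 0, 0, 3, 0, 0, 15], [0, 0, 0, 4, 0, 0, 15]]

```text
time: 5.92
position: [0.5704, 0.1394, 0.1171]
tool_rot: [0.273, 1.553, -0.273]
ft_force: [-1.0, -0.0, -2.4]
grip_width: 0.291
```

```bash
python3 -c "
from h import *
delta([.5695,.139,.112],-20)
b=grab('side','s3.png')
"
```

```text
t 5.92 p [0.5704 0.1394 0.1171] jaw -19.9 F [-1.  -0.  -2.4] M [-0.   -0.08  0.02] w 25.3 q [ 0.35  0.33 -0.76  1.7   0.24  1.21 -0.81]
turn [ 0.1  0.  -0. ] shift [ 5.1 -0.7 -0.7]
```

Nose about 7 mm into the bore with no contact force. I go on until the key meets the face.

servo_tool:
  commands:
    - [[0, 0, 0, 2, -0.4, -0.5, 15], [0, 0, 0, 4, -0.4, -0.5, 15], [0, 0, 0, 5.5, -0.4, -0.5, 15], [0, 0, 0, 7, -0.4, -0.5, 15], [0, 0, 0, 7, -0.4, -0.5, 15]]

```text
time: 6.6
position: [0.5695, 0.1391, 0.1099]
tool_rot: [0.273, 1.554, -0.273]
ft_force: [0.1, -0.1, -2.0]
grip_width: 0.287
```

```bash
python3 -c "
from h import *
delta([.5695,.139,.112],-20)
b=grab('side','s4.png')
cv2.imwrite('pics/key.png',cv2.resize(b[155:215,260:340],(800,600),interpolation=cv2.INTER_CUBIC))
"
```

```text
t 6.6 p [0.5695 0.1391 0.1099] jaw -19.9 F [ 0.1 -0.1 -2. ] M [-0.09 -0.06  0.06] w 24.9 q [ 0.35  0.34 -0.75  1.71  0.25  1.2  -0.82]
turn [ 0.1 -0.   0. ] shift [-2.1 -0.1 -0. ]
```

View pics/key.png

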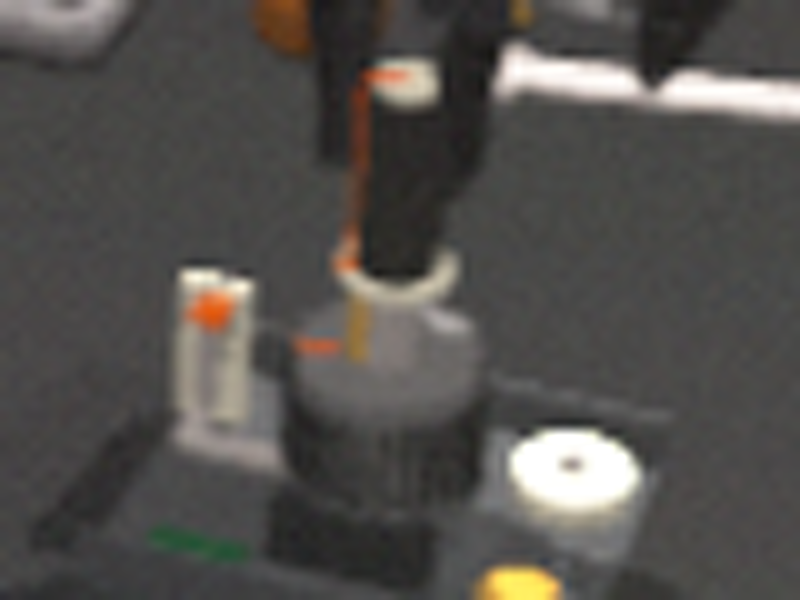

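The pictures shows the nose in the bore, with the key's lower end at (357,360) near the orange keyway line at (318,345). I lower in small steps and watch the force.

servo_tool:
  commands:
    - [[0, 0, 0, 1, 0, 0, 15], [0, 0, 0, 2, 0, 0, 15], [0, 0, 0, 2, 0, 0, 15]]

```text
time: 7.02
position: [0.5696, 0.1391, 0.1079]
tool_rot: [0.273, 1.554, -0.273]
ft_force: [0.8, -0.3, -1.9]
grip_width: 0.286
```

```bash
python3 -c "
from h import *
delta([.5695,.139,.112],-20)
"
```

```text
t 7.03 p [0.5696 0.1391 0.1079] jaw -19.9 F [ 0.8 -0.3 -1.9] M [-0.04 -0.09 -0.07] w 24.9 q [ 0.35  0.34 -0.75  1.71  0.25  1.19 -0.82]
turn [ 0.1 -0.   0. ] shift [-4.1 -0.1 -0.1]
```

servo_tool:
  commands:
    - [[0, 0, 0, 1, 0, 0, 15], [0, 0, 0, 2, 0, 0, 15], [0, 0, 0, 3, 0, 0, 15], [0, 0, 0, 4, 0, 0, 15], [0, 0, 0, 4, 0, 0, 15]]

```text
time: 7.65
position: [0.5696, 0.1391, 0.1039]
tool_rot: [0.273, 1.554, -0.273]
ft_force: [0.1, -0.0, -1.9]
grip_width: 0.291
```

```bash
python3 -c "
from h import *
delta([.5695,.139,.112],-20)
b=grab('side','s5.png')
cv2.imwrite('pics/key2.png',cv2.resize(b[155:215,260:340],(800,600),interpolation=cv2.INTER_CUBIC))
"
```

```text
t 7.65 p [0.5696 0.1391 0.1039] jaw -19.9 F [ 0.1 -0.  -1.9] M [-0.03 -0.1  -0.05] w 25.4 q [ 0.34  0.34 -0.75  1.71  0.25  1.19 -0.82]
turn [ 0.1 -0.   0. ] shift [-8.1 -0.1 -0. ]
```

No force at 20 mm depth, so the key is in the keyway. I push on towards home with a firmer grip.

servo_tool:
  commands:
    - [[0, 0, 0, 2, 0, 0, 15], [0, 0, 0, 4, 0, 0, 15], [0, 0, 0, 6, 0, 0, 15], [0, 0, 0, 8, 0, 0, 15], [0, 0, 0, 10, 0, 0, 15]]
  newtons: 55

```text
time: 8.32
position: [0.5696, 0.1392, 0.0939]
tool_rot: [0.273, 1.554, -0.273]
ft_force: [0.3, 1.8, -1.8]
grip_width: 0.283
```

servo_tool:
  commands:
    - [[0, 0, 0, 2, 0, 0, 15], [0, 0, 0, 4, 0, 0, 15], [0, 0, 0, 6, 0, 0, 15], [0, 0, 0, 8, 0, 0, 15], [0, 0, 0, 9, 0, 0, 15]]

```text
time: 8.95
position: [0.5699, 0.1394, 0.0856]
tool_rot: [0.273, 1.553, -0.273]
ft_force: [-1.7, 0.4, 6.2]
grip_width: 0.283
```

```bash
python3 -c "
from h import *
delta([.5695,.139,.082],-20)
"
```

```text
t 8.95 p [0.5699 0.1394 0.0856] jaw -19.9 F [-1.7  0.4  6.2] M [-0.02  0.44 -0.01] w 24.6 q [ 0.34  0.36 -0.75  1.73  0.27  1.15 -0.83]
turn [ 0.1  0.  -0. ] shift [ 3.6 -0.5 -0.3]
```

servo_tool:
  commands:
    - [[0, 0, 0, 1, 0, 0, 15], [0, 0, 0, 2, 0, 0, 15], [0, 0, 0, 3, 0, 0, 15], [0, 0, 0, 4, 0, 0, 15], [0, 0, 0, 4, 0, 0, 15]]

```text
time: 9.57
position: [0.5701, 0.1396, 0.0822]
tool_rot: [0.273, 1.552, -0.273]
ft_force: [-3.3, 0.2, 8.0]
grip_width: 0.285
```

```bash
python3 -c "
from h import *
delta([.5695,.139,.082],-20)
"
```

```text
t 9.57 p [0.5701 0.1396 0.0822] jaw -19.9 F [-3.3  0.2  8. ] M [-0.03  0.74 -0.03] w 24.8 q [ 0.34  0.36 -0.74  1.73  0.27  1.15 -0.84]
turn [ 0.1  0.1 -0. ] shift [ 0.2 -0.8 -0.4]
```

servo_tool:
  commands:
    - [[0, 0, 0, 0.7, -0.3, -0.3, 15], [0, 0, 0, 1.3, -0.3, -0.3, 15], [0, 0, 0, 2, -0.3, -0.3, 15], [0, 0, 0, 2, -0.3, -0.3, 15]]

```text
time: 10.07
position: [0.5701, 0.1396, 0.0819]
tool_rot: [0.273, 1.551, -0.273]
ft_force: [-4.3, -1.4, 18.1]
grip_width: 0.286
```

```bash
python3 -c "
from h import *
delta([.5695,.139,.082],-20)
b=grab('side','s6.png')
cv2.imwrite('pics/home.png',cv2.resize(b[155:215,260:340],(800,600),interpolation=cv2.INTER_CUBIC))
"
```

```text
t 10.07 p [0.5701 0.1396 0.0819] jaw -19.9 F [-4.3 -1.4 18.1] M [-0.19  1.31 -0.06] w 24.9 q [ 0.34  0.36 -0.74  1.74  0.27  1.15 -0.84]
turn [ 0.1  0.1 -0. ] shift [-0.1 -0.8 -0.4]
```

View pics/home.png

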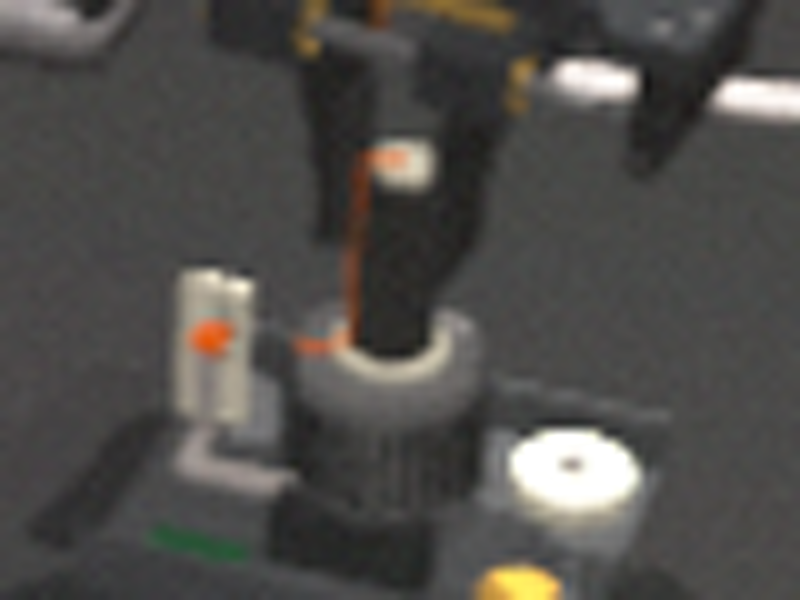

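The collar sits on the pulley and the gauge pointer has dropped from y≈310 to 338, about 10 mm. Force rose sharply on contact. I relieve the side load a little and press slightly more.

servo_tool:
  commands:
    - [[0, 0, 0, 0.5, -0.4, -0.7, 15], [0, 0, 0, 1, -0.4, -0.7, 15], [0, 0, 0, 1, -0.4, -0.7, 15], [0, 0, 0, 1, -0.4, -0.7, 15]]

```text
time: 10.62
position: [0.5701, 0.1396, 0.0818]
tool_rot: [0.273, 1.55, -0.273]
ft_force: [-5.9, -2.1, 19.4]
grip_width: 0.286
```

```bash
python3 -c "
from h import *
delta([.5695,.139,.082],-20)
"
```

```text
t 10.62 p [0.5701 0.1396 0.0818] jaw -19.9 F [-5.9 -2.1 19.4] M [-0.29  1.37  0.  ] w 24.9 q [ 0.34  0.36 -0.75  1.74  0.27  1.14 -0.84]
turn [ 0.1  0.2 -0.1] shift [-0.2 -0.8 -0.4]
```

servo_tool:
  commands:
    - [[0, 0, 0, 0, 0, 0, 15], [0, 0, 0, 0, 0, 0, 15], [0, 0, 0, 0, 0, 0, 15], [0, 0, 0, 0, 0, 0, 15]]

```text
time: 11.12
position: [0.5701, 0.1397, 0.0818]
tool_rot: [0.273, 1.55, -0.272]
ft_force: [-5.3, -0.6, 21.0]
grip_width: 0.281
```

```bash
python3 -c "
from h import *
delta([.5695,.139,.082],-20)
b=grab('side','s7.png'); a=cv2.imread('pics/s4.png')
for i in(a,cv2.imread('pics/s6.png'),b):
    w=np.clip(i[182:194,276:287,2].astype(float)-i[182:194,276:287,0],60,None)-60; ys,xs=np.mgrid[182:194,276:287]; print((xs*w).sum()/w.sum(),(ys*w).sum()/w.sum())
print(proj('side',[[.515,.14,.045],[.515,.14,.035]]))
"
```

```text
t 11.12 p [0.5701 0.1397 0.0818] jaw -19.9 F [-5.3 -0.6 21. ] M [-0.25  1.36  0.01] w 24.4 q [ 0.34  0.36 -0.75  1.74  0.27  1.14 -0.84]
turn [ 0.1  0.2 -0.1] shift [-0.2 -0.8 -0.4]
280.7739726027397 185.50770547945206
280.6114832535885 188.2066985645933
280.65238095238095 187.92857142857142
[[280.17009152 193.25035307]
 [280.09104266 195.93160215]]
```

```bash
python3 -c "
from h import *
ims=[grab('side') for _ in range(6)]; ys,xs=np.mgrid[182:194,276:287]
def y(i):
    w=np.clip(i[182:194,276:287,2].astype(float)-i[182:194,276:287,0],60,None)-60; return (ys*w).sum()/w.sum()
print([round(y(i),2) for i in ims],[round(y(cv2.imread('pics/%s.png'%n)),2) for n in('s2','s3','s4','s5','s6')])
m=np.mean(ims,0); s6=cv2.imread('pics/s6.png').astype(np.float64)
print([cv2.phaseCorrelate(s6[165:194,293:308,2].copy(),i[165:194,293:308,2].astype(float)) for i in ims[:3]])
delta([.5695,.139,.082],-20)
"
```

```text
[np.float64(187.92), np.float64(187.92), np.float64(187.92), np.float64(188.15), np.float64(187.93), np.float64(187.93)] [np.float64(185.4), np.float64(185.5), np.float64(185.51), np.float64(185.5), np.float64(188.21)]
[((0.4486790192081571, 0.01240706963082161), 0.9855024602968984), ((0.3894549063366375, 0.08962075431707106), 0.9446242473317297), ((0.4513396773698348, -0.06013937938384828), 0.9364839335612146)]
t 11.47 p [0.5701 0.1396 0.0818] jaw -19.9 F [-5.4 -1.8 20.5] M [-0.23  1.35  0.02] w 24.3 q [ 0.34  0.36 -0.75  1.74  0.27  1.14 -0.84]
turn [ 0.1  0.2 -0.1] shift [-0.2 -0.8 -0.4]
```

servo_tool:
  commands:
    - [[0, 0, 0, 0.3, 0.7, 1, 15], [0, 0, 0, 0.5, 0.7, 1, 15], [0, 0, 0, 0.5, 0.7, 1, 15], [0, 0, 0, 0.5, 0.7, 1, 15]]

```text
time: 11.98
position: [0.5704, 0.1398, 0.0818]
tool_rot: [0.273, 1.551, -0.273]
ft_force: [-7.6, -2.1, 26.3]
grip_width: 0.29
```

```bash
python3 -c "
from h import *
ims=[grab('side') for _ in range(4)]; ys,xs=np.mgrid[182:194,276:287]
def y(i):
    w=np.clip(i[182:194,276:287,2].astype(float)-i[182:194,276:287,0],60,None)-60; return (ys*w).sum()/w.sum()
print([round(y(i),2) for i in ims])
delta([.5695,.139,.082],-20)
a,b,c=[cv2.imread('pics/%s.png'%n)  for n in('s6','s7','s4')]
f=lambda i:cv2.resize(i[162:202,275:315],(400,400),interpolation=cv2.INTER_CUBIC)
cv2.imwrite('pics/cmp.png',np.hstack([f(a),f(ims[-1])]))
"
```

```text
[np.float64(188.23), np.float64(188.21), np.float64(188.23), np.float64(188.23)]
t 12.18 p [0.5704 0.1398 0.0818] jaw -19.9 F [-8.7 -1.4 26.1] M [-0.43  2.21  0.  ] w 24.6 q [ 0.33  0.37 -0.74  1.73  0.27  1.15 -0.84]
turn [0.1 0.1 0. ] shift [-0.2 -1.1 -0.6]
```

View pics/cmp.png

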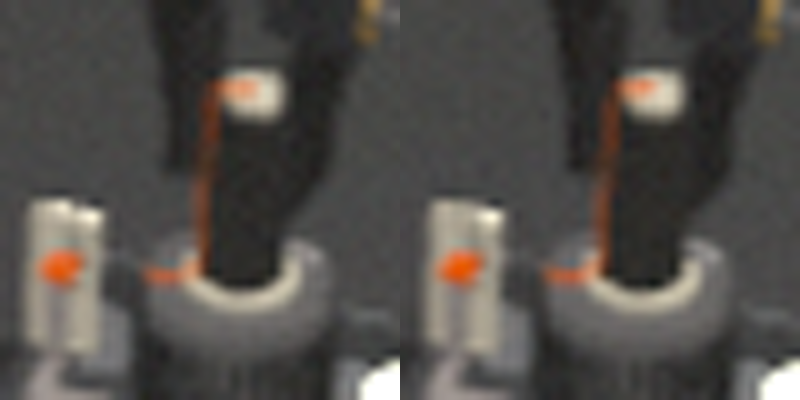

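Both crops show the collar down on the pulley face and the pointer at the low end. Its drop is 2.72 px against 2.68 px expected for 10 mm, and the 26 N push is steady. I hand it in.

```bash
python3 -c "
from h import *
print(close_job())"
```

```text
the job is handed in; nothing more can be done
None
```

The black drive roller is in the pulley with its key in the keyway and its collar down on the face. I handed the job in at about 12.2 s, with the arm still gripping the roller and pressing it down.

I lifted it straight out of the stand and turned it about 39° on the way over, so the key already faced the keyway's orange line. The key then dropped in without further turning in the bore: there was no contact force at 20 mm depth, where a misaligned key would have stopped on the face at 12 mm.

**Last checks:**
- **Depth:** the tool was at 81.8 mm, against 82 mm expected at home. The force rose sharply when the collar touched.
- **Gauge:** the pointer had dropped 2.72 px, against 2.68 px expected for 10 mm. It read low, at about 2.4 px or 9 mm, after I shifted sideways to ease the load. I undid that shift and pressed a little more, and it read fully home again.
- **Grip and push:** the grip was set to 55 N, the tool was within about 0.2° of upright, and the push was a steady 26 N.
- **Side load:** about 9 N sideways and a 2.2 N m moment remained at the wrist. My attempt to ease this did not work, so I left it.
- **Other things on the bench:** I did not deliberately touch anything else and saw no contact. I did not recheck each item in a final picture, because the arm blocked the top view.

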